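# Rock the angle gauge to its red mark on the rubber-mounted stud

## Robot

A 7-joint arm with a two-finger parallel gripper is mounted at the origin on the work surface. World frame = base frame: x ahead of the robot, y to its left, z up, the work surface at z = 0. Lengths are in m, angles in rad, forces in N, time in s.
With the tool pointing down it reaches from about 0.425 to 0.95 m from the base axis. Payload 4.7 kg.
Tool frame: the origin (TCP) lies between the finger pads; the fingertips stand 14 mm ahead of it and the grasp point (between the pads) lies 5 mm behind it (bot.tips_ahead is the distance from the TCP to the fingertips, in m); z points along the fingers, y is the direction in which the jaws open and shut (so a half turn about z gives the same grasp; the last joint's range is limited). The gripper opens to 85 mm and grips with 20 to 120 N. Pads are 22 mm wide; open, the fingers measure 114 mm over their backs; the gripper's body (76 mm by 85 mm) begins 54 mm behind the grasp point. The pads swing forward as they close: fully open they stand 13 mm farther back than shut.
Start: joints at [1.078, 0.469, -0.049, 1.532, 0.024, 1.141, -0.082], TCP at [0.302, -0.604, 0.245] pointing down, gripper open.
Joint ranges: [-2.59, 2.59], [-0.33, 1.99], [-1.39, 1.29], [0.1, 2.45], [-1.04, 4.18], [0.21, 1.99], [-2.66, 2.66]. Speed limits (rad/s): [2.57, 2.57, 3.14, 3.14, 3.14, 3.14, 3.14].

## Interface

Orientations are given as [roll, pitch, yaw] about the fixed x, y, z axes, in that order (R = Rz(yaw) Ry(pitch) Rx(roll)).
In Python, from rig import status, imaging, order, bot gives the robot as it stands.
- The arm moves only by the tool step_arm, never from a script. Its argument "motion" is text: rows parted by semicolons, each of 5 numbers parted by spaces: the shift along the tool's x, y, z in units of 30 mm (1.0 is 30 mm), then the turn about the tool's z in rad, then the closure in counts, from 0 (fully open) to 255 (shut). A call has 1 to 12 rows; each row shifts and turns the commanded pose from where the row before left it, along the tool's axes as they then stand; what a row does not reach is not made up. A row lasts 1/12 s, in which the tool goes at most 41.7 mm and 7.16 degrees, less where a joint would pass 70% of its speed; a pose out of reach is approached as far as the arm can. A call is refused whole if a number of a shift passes 1 or a number of a turn 0.125, either way. A call with a gripper value outside its range is refused whole. The fingers move at their own pace and stop on an object; the grip force is fixed at half the most. Time passes only in rows, so rows that do not move let the fingers close. It gives the time, the measured TCP pose, the force and the opening at its end, in the units of the state.
- status.observe(): the state, without advancing time (a new reading comes with each control period).
- imaging.grab_frame(name): name is "side" or "top"; returns a dict with "frame" (420x560x3 uint8, red, green, blue), "fovy" (degrees; the focal length in pixels is half the picture's height over the tangent of half this angle, whatever the lens; pixels are square), "cx", "cy" (the principal point, pixels), "k1" (the pictures are not rectified: a ray, as slopes to the right and down, at radius r is drawn at 1 + k1 r^2 times it, then the intrinsics apply), "rvec" (rotation vector, rad) and "tvec" (3), from world to camera coordinates, as OpenCV has them. Camera axes: x right, y down, z forward; pixel columns grow to the right and rows downward; lengths in m; the calibration is good to about 2 mm. A picture is of the moment at which its call begins. There is no depth.
- order.hand_in(): hands the job in, once; it reports no verdict.
The state is a dict: "time_s": time; "joints": joint angles; "qvel": joint speeds; "effort": joint torques, N m; "position": TCP position; "tool_rot": TCP orientation; "force": force on the tool from outside, world axes, zero at the start; "ft_torque": the same for the moment, N m; "gripper_width": finger opening in m.
Only numpy, scipy, OpenCV 4.12 (cv2) and the standard library are available. Lean on these libraries where they do the work, as an engineer would, in place of code of your own. Each camera call takes 0.05 s, during which the arm holds its last target.

## Task

Lift the angle gauge up and off its hook and stand it level on the rounded steel crown of the stud in the opened instrument, its foot across the ridge and its dial facing along the ridge. Then rock it over on the crown until the swinging blue pointer settles on the red mark, and finish while still gripping the gauge steadily there, foot on the crown, carried by nothing but the hand and the stud. Press gently and leave the other things on the bench where they are.

Things in the scene. Friction and masses are not known exactly. Their poses are not given: they have to be found in the camera images.
- gauge: pendulum angle gauge, about 0.3 kg. Origin: centre of its flat steel foot's underside (foot 24 mm along x, 76 mm along y, 10 mm high); z up, x out of the white dial. Above it a black upright disc, 104 mm across, 20 mm thick along x, centre 60 mm up, then an orange grip block (gauge_grip). It starts hanging upright and still, foot 45 mm above the table, back (-x) to the stand.
- gauge_grip (a point): point to grip: inside the gauge's orange block, 138 mm above the foot's underside. The block is 16 mm along the gauge's x, 30 mm along y, and stands from 112 to 160 mm up; fingers close along the gauge's y from above
- bail (a point): centre of the gauge's rectangular steel bail (5 mm wire, 31 mm wide) on its back, 100 mm above the foot's underside, reaching from x = -10 to -34 mm; it hangs over the hook
- pointer (a joint): angle (rad) of the freely swinging blue pointer relative to the gauge, about the gauge's x axis through the dial centre, 60 mm above the foot's underside; 0 when the gauge is level. It hangs plumb once settled (within about 2 s), so rolling the gauge by an angle a about its own x axis makes it read -a
- mark (a joint): angle (rad) at which the red mark is set on the dial, same axis, zero and sense as pointer, 0.26 to 0.50; fixed during the job. It takes a negative roll of the gauge about its x axis: the +y end of the foot goes down
- pointer_tip (a point): tip of the blue pointer, 42 mm from the dial centre (straight below it when settled), in front of the dial
- mark_center (a point): centre of the red mark (9 mm wide, 16 mm long) on the dial's lower rim, 42 mm from the dial centre
- stand: fixed steel stand, red upright plate 74 mm wide and 168 mm high. Origin: on the table straight below the hung gauge's foot centre; the plate is on its -x side, 45 to 55 mm from the origin. The gauge's x and y axes lie along the stand's while it hangs.
- hook_tip (a point): top of the stand's upturned steel hook, 8 mm thick, standing up through the gauge's bail, 161 mm above the table; the bail is free once the gauge has risen 22 mm
- unit: fixed opened instrument: aluminium tray 220 mm (x) by 170 mm (y), 46 mm high, with a circuit board and parts inside, all no higher than 46 mm but the central post that carries the stud. Origin: centre of its underside on the table
- stud: steel stud. Origin: top of its rounded crown, 105 mm above the table unloaded; a cylinder of 22 mm radius, 50 mm long, ridge along x (the unit's x). A lower, darker ridge beside it (+y side) clears the foot up to 0.6 rad of tilt. It sits on a rubber mount: sinks straight down from about 2.5 N on, about 1 mm more per newton, 12 mm at most, and springs back
- spray: spray can, 52 mm across, 150 mm high, not to be moved; origin under its centre
- spool: grey solder spool, 54 mm across, 40 mm high, not to be moved; origin under its centre
- driver: screwdriver with blue handle lying on the table, not to be moved
- spanner: steel wrench lying on the table, not to be moved
- mug: blue mug, 76 mm across, 90 mm high, not to be moved; origin under its centre
- tray: grey parts tray, 100 by 70 by 30 mm, not to be moved; origin under its centre

How it is judged:
By the outcome, as a careful person would: the job done as asked, in the order asked, and still so for the second after the job is handed in, while the arm keeps its last pose, push and grip.
It also fails if it takes over 58 s, if anything falls off the work surface, if the arm or the gripper's body presses on something with over 40 N, if the wrist force passes 120 N, or if a joint passes its speed limit or range.

## Working session

There is one attempt and no reset: what is moved stays moved. The work goes in short steps, Python scripts to look and compute and a tool call to move; the robot and the scene stay as the last step left them, time stands still between calls to the robot, and variables do not carry over. Pictures are saved under pics/ and viewed, and the job is handed in when it is done.

Besides the shell and the picture viewer there is one more tool, called after "Emit:" as a command line: name --argument value ..., lists and objects as JSON in quotes. step_arm: Moves the arm, as the interface text tells. Its arguments: {"type":"object","properties":{"motion":{"type":"string"}},"required":["motion"]}

```bash
ls; mkdir -p pics
python3 - <<'E'
from rig import status, imaging, order, bot
import cv2
print(status.observe())
print([a for a in dir(bot) if a[0]!='_'])
for n in ("side","top"):
    d=imaging.grab_frame(n)
    cv2.imwrite(f"pics/{n}0.png",d["frame"][:,:,::-1])
    print(n,{k:v for k,v in d.items() if k!="frame"})
E
```

```text
pics
{'time_s': 0.0, 'joints': array([ 1.07811205,  0.46946218, -0.04857423,  1.53372696,  0.02411061,
        1.14098183, -0.08229409]), 'qvel': array([-0.00070158, -0.00059587, -0.0006796 ,  0.00027267,  0.00056614,
       -0.0002266 ,  0.00051025]), 'effort': array([ 5.19492733e-04, -5.10308146e+01, -4.66050860e-02, -2.37711740e+01,
        1.05376903e-02,  7.70800078e-03,  5.27030366e-06]), 'position': array([ 0.30169393, -0.60319076,  0.24423336]), 'tool_rot': array([-3.13960243e+00,  9.26334790e-05,  4.63808584e-01]), 'force': array([ 1.08308663, -0.4868213 , -0.59863958]), 'ft_torque': array([ 0.01255121,  0.00558235, -0.01988421]), 'gripper_width': 0.08519456182368723}
['MotionError', 'tips_ahead']
side {'fovy': 43.21954603306678, 'cx': 277.09804650197617, 'cy': 213.29036103956287, 'k1': 0.06038684247222182, 'rvec': array([ 2.13509869, -0.74136414,  0.38636792]), 'tvec': array([-0.42281069,  0.29443283,  1.72610322])}
top {'fovy': 44.100362572327015, 'cx': 275.4964525406337, 'cy': 206.1061812095409, 'k1': -0.11169245748564217, 'rvec': array([ 2.16918052, -2.17795452,  0.09972284]), 'tvec': array([-0.00923033,  0.55086292,  1.52059981])}
```

View pics/side0.png

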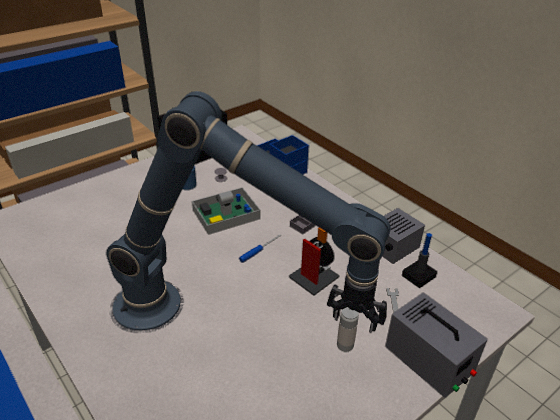

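View pics/top0.png

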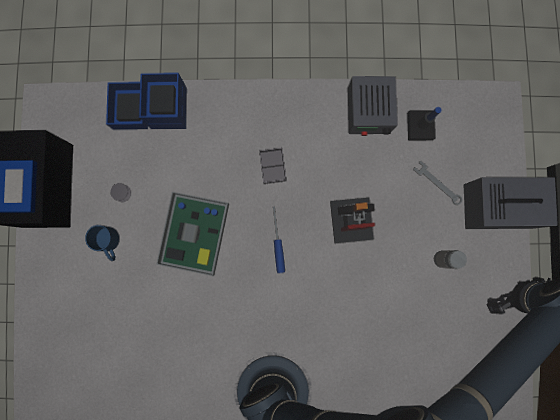

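```bash
cat > h.py <<'E'
import numpy as np, cv2
from rig import status, imaging, order, bot
def cam(n):
    d=imaging.grab_frame(n); f=d["frame"].shape[0]/2/np.tan(np.radians(d["fovy"]/2))
    d["K"]=np.array([[f,0,d["cx"]],[0,f,d["cy"]],[0,0,1.]]); d["D"]=np.array([d["k1"],0,0,0.])
    d["R"]=cv2.Rodrigues(d["rvec"])[0]; d["c"]=-d["R"].T@d["tvec"]; return d
def ray(d,uv):
    # NB: forward model x_d = x*(1+k1 r^2)
    u=cv2.undistortPointsIter(np.array([[uv]],float),d["K"],d["D"],None,None,(3,50,1e-10)).ravel()
    v=d["R"].T@np.array([u[0],u[1],1.]); return d["c"],v/np.linalg.norm(v)
def plane(d,uv,z):
    c,v=ray(d,uv); return c+v*(z-c[2])/v[2]
def tri(d1,u1,d2,u2):
    a,v=ray(d1,u1); b,w=ray(d2,u2)
    t=np.linalg.lstsq(np.c_[v,-w],b-a,rcond=None)[0]
    p,q=a+v*t[0],b+w*t[1]; return (p+q)/2,np.linalg.norm(p-q)
def proj(d,P):
    return cv2.projectPoints(np.array(P,float).reshape(-1,3),d["rvec"],d["tvec"],d["K"],d["D"])[0].reshape(-1,2)
def crop(d,x0,y0,x1,y1,name,s=None):
    im=d["frame"][y0:y1,x0:x1,::-1]; s=s or min(800/(x1-x0),600/(y1-y0))
    s=int(s); cv2.imwrite(name,cv2.convertScaleAbs(cv2.resize(im,None,fx=s,fy=s,interpolation=cv2.INTER_CUBIC),alpha=1.6))
    print(name,"scale",s)
E
python3 - <<'E'
from h import *
s=cam("side");t=cam("top")
crop(t,320,185,390,255,"pics/a1.png");crop(t,150,185,240,285,"pics/a2.png")
crop(s,280,215,350,300,"pics/a3.png");crop(s,185,180,270,240,"pics/a4.png")
E
```

```text
pics/a1.png scale 8
pics/a2.png scale 6
pics/a3.png scale 7
pics/a4.png scale 9
```

View pics/a1.png

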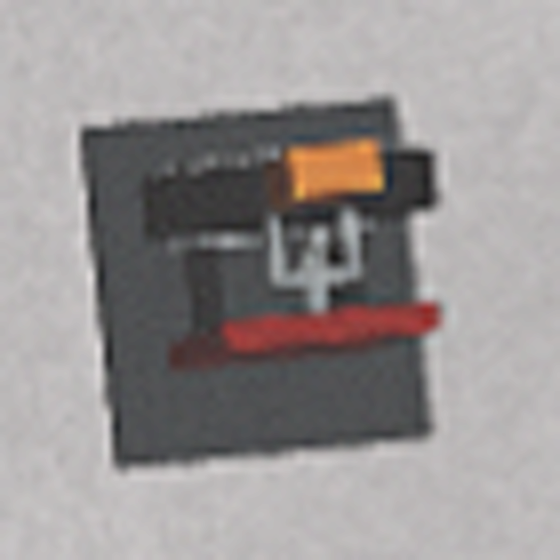

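View pics/a2.png

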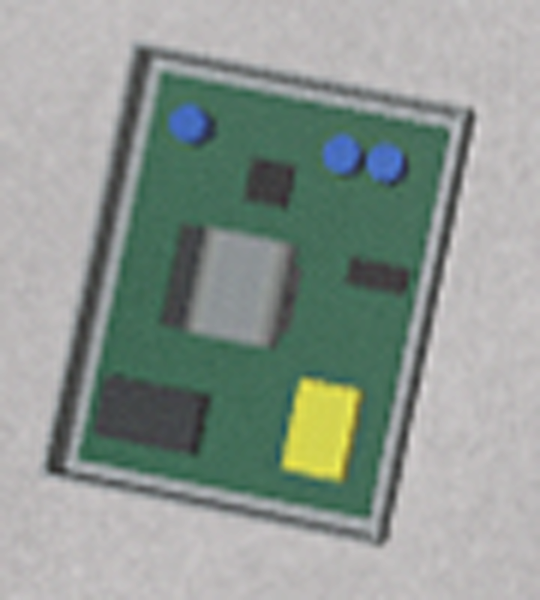

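View pics/a3.png

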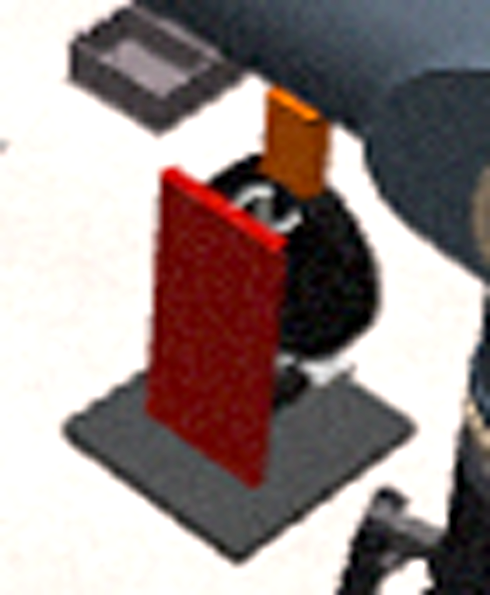

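View pics/a4.png

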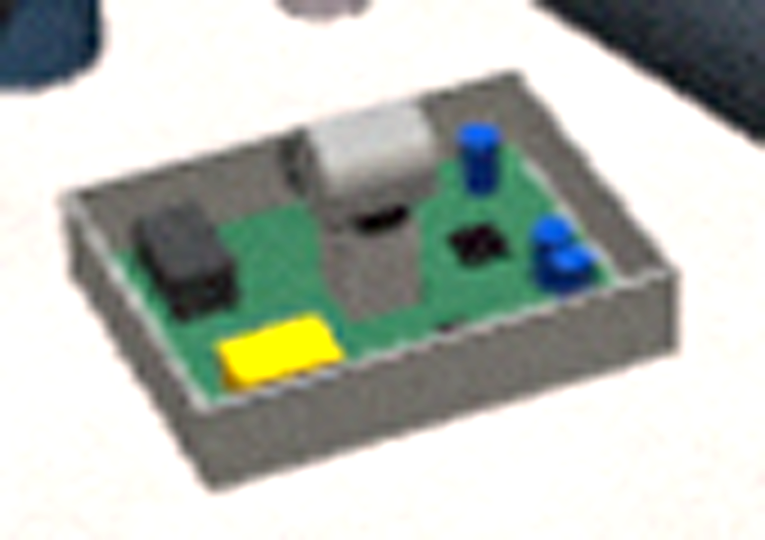

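Run:
```python
from h import *
s=cam("side");t=cam("top")
print("side c",s["c"],"fwd",s["R"][2],"top c",t["c"],t["R"][2])
# px from crops: a1 top (320,185)/8
def a1(x,y): return (320+(x+.5)/8-.5,185+(y+.5)/8-.5)
def a2(x,y): return (150+(x+.5)/6-.5,185+(y+.5)/6-.5)
def a3(x,y): return (280+(x+.5)/7-.5,215+(y+.5)/7-.5)
def a4(x,y): return (185+(x+.5)/9-.5,180+(y+.5)/9-.5)
print("stand base corners (z~.01):")
for q in [(82,128),(395,98),(432,438),(118,467)]: print(plane(t,a1(*q),0.01))
print("plate top edge z=.168:");A=plane(t,a1(222,333),.168);B=plane(t,a1(440,318),.168);print(A,B,B-A)
print("orange top z=.205:")
P=[plane(t,a1(*q),.205) for q in [(290,150),(380,142),(385,190),(297,200)]]
for p in P: print(p)
print("mean",np.mean(P,0),"dy",P[0]-P[1])
print("plate bottom side view:")
for q in [(147,412),(258,488)]: print(plane(s,a3(*q),.01))
print("side orange top"); 
Q=[plane(s,a3(*q),.205) for q in [(267,90),(290,88),(328,118),(308,125)]]
for p in Q: print(p)
print("unit rim z=.046")
for q in [(140,45),(473,110),(383,545),(72,470)]: print(plane(t,a2(*q),.046))
print("stud crown corners z=.095..")
for q in [(203,228),(296,240),(277,347),(187,330)]: print(plane(t,a2(*q),.098))
```

```text
side c [-0.42917946 -1.17130324  1.29951744] fwd [ 0.50323876  0.60824713 -0.61382912] top c [ 0.4078823  -0.01253527  1.56500283] [ 9.24505116e-02  6.99408505e-04 -9.95717035e-01]
stand base corners (z~.01):
[ 0.56839731 -0.17546582  0.01      ]
[ 0.57936549 -0.29447413  0.01      ]
[ 0.45076989 -0.30594431  0.01      ]
[ 0.44064457 -0.18733319  0.01      ]
plate top edge z=.168:
[ 0.48230043 -0.20540112  0.168     ] [ 0.48697632 -0.27964905  0.168     ] [ 0.0046759  -0.07424793  0.        ]
orange top z=.205:
[ 0.54070264 -0.22383907  0.205     ]
[ 0.54324381 -0.25381317  0.205     ]
[ 0.52730584 -0.25515053  0.205     ]
[ 0.52411765 -0.22585725  0.205     ]
mean [ 0.53384249 -0.239665    0.205     ] dy [-0.00254117  0.02997409  0.        ]
plate bottom side view:
[ 0.4801366  -0.20704165  0.01      ]
[ 0.48851748 -0.27936365  0.01      ]
side orange top
[ 0.5261884  -0.22574795  0.205     ]
[ 0.53569049 -0.23119615  0.205     ]
[ 0.53481963 -0.25800813  0.205     ]
[ 0.5240653  -0.25608015  0.205     ]
unit rim z=.046
[0.59190115 0.29239208 0.046     ]
[0.55892625 0.12724369 0.046     ]
[0.34660019 0.17043753 0.046     ]
[0.38292627 0.32333893 0.046     ]
stud crown corners z=.095..
[0.49809434 0.25058121 0.098     ]
[0.49227697 0.2061997  0.098     ]
[0.4417102  0.21481527 0.098     ]
[0.44979817 0.25769399 0.098     ]
```

```bash
cat >> h.py <<'E'
def plan(p1,yaw1,n,clos,p0=None,yaw0=None):
    st=status.observe(); p0=st["position"] if p0 is None else np.array(p0); yaw0=st["tool_rot"][2] if yaw0 is None else yaw0
    dp=(np.array(p1)-p0)/n; dy=(yaw1-yaw0)/n; out=[]
    for i in range(n):
        y=yaw0+dy*i; X=np.array([np.cos(y),np.sin(y),0]);Y=np.array([np.sin(y),-np.cos(y),0])
        out.append("%.2f %.2f %.2f %.3f %d"%(dp@X/.03,dp@Y/.03,-dp[2]/.03,-dy,clos))
    for k in range(0,n,12): print("; ".join(out[k:k+12]))
E
python3 - <<'E'
from h import *
plan([0.533,-0.240,0.245],1.656,16,130)
t=cam("top")
h=cv2.cvtColor(t["frame"],cv2.COLOR_RGB2HSV)
m=cv2.inRange(h,(60,80,40),(90,255,255)); m[:, :150]=0; m[:,240:]=0
c=max(cv2.findContours(m,0,1)[0],key=cv2.contourArea); r=cv2.boxPoints(cv2.minAreaRect(c)); 
P=np.array([plane(t,q,.02) for q in r]); print(P,P.mean(0)); 
for i in range(4): d=P[(i+1)%4]-P[i]; print(np.arctan2(d[1],d[0]),np.linalg.norm(d))
E
```

```text
0.77 -0.46 -0.00 -0.075 130; 0.80 -0.40 -0.00 -0.075 130; 0.83 -0.34 -0.00 -0.075 130; 0.85 -0.28 -0.00 -0.075 130; 0.87 -0.22 -0.00 -0.075 130; 0.88 -0.15 -0.00 -0.075 130; 0.89 -0.08 -0.00 -0.075 130; 0.90 -0.02 -0.00 -0.075 130; 0.90 0.05 -0.00 -0.075 130; 0.89 0.12 -0.00 -0.075 130; 0.88 0.18 -0.00 -0.075 130; 0.86 0.25 -0.00 -0.075 130
0.84 0.31 -0.00 -0.075 130; 0.82 0.37 -0.00 -0.075 130; 0.79 0.43 -0.00 -0.075 130; 0.75 0.49 -0.00 -0.075 130
[[0.38852469 0.32543664 0.02      ]
 [0.58217336 0.28750806 0.02      ]
 [0.55153956 0.14228023 0.02      ]
 [0.35912537 0.18132777 0.02      ]] [0.47034074 0.23413817 0.02      ]
-0.193414364773778 0.19732811958010474
-1.778685002432468 0.1484235633929502
2.9413767368649455 0.1963362695248517
1.369550193530834 0.14707714541680908
```

Emit:
step_arm --motion "0.77 -0.46 0 -0.075 130; 0.80 -0.40 0 -0.075 130; 0.83 -0.34 0 -0.075 130; 0.85 -0.28 0 -0.075 130; 0.87 -0.22 0 -0.075 130; 0.88 -0.15 0 -0.075 130; 0.89 -0.08 0 -0.075 130; 0.90 -0.02 0 -0.075 130; 0.90 0.05 0 -0.075 130; 0.89 0.12 0 -0.075 130; 0.88 0.18 0 -0.075 130; 0.86 0.25 0 -0.075 130"

```text
time_s: 1.35
position: [0.4756, -0.329, 0.2455]
tool_rot: [3.141, 0.0, 1.37]
force: [0.1, -0.5, 0.0]
gripper_width: 0.0421
```

Emit:
step_arm --motion "0.84 0.31 0 -0.075 130; 0.82 0.37 0 -0.075 130; 0.79 0.43 0 -0.075 130; 0.75 0.49 0 -0.075 130; 0 0 0 0 130; 0 0 0 0 130"

```text
time_s: 1.85
position: [0.5328, -0.237, 0.2454]
tool_rot: [3.141, -0.0, 1.669]
force: [-0.1, -0.3, 0.4]
gripper_width: 0.0417
```

Run:
```python
from h import *
st=status.observe();print({k:np.round(v,4) for k,v in st.items()})
s=cam("side");t=cam("top")
crop(t,310,175,400,265,"pics/b1.png");crop(s,270,190,370,290,"pics/b2.png")
```

```text
{'time_s': np.float64(1.85), 'joints': array([ 0.6881,  0.3541, -0.4393,  1.7391,  0.1669,  1.085 ,  0.2927]), 'qvel': array([ 0.0332, -0.0014,  0.057 ,  0.0028,  0.0106,  0.0031, -0.0026]), 'effort': array([-1.51800e+00, -4.18746e+01, -4.69140e+00, -2.29068e+01,
       -1.53700e-01, -4.68000e-02,  1.68000e-02]), 'position': array([ 0.5328, -0.237 ,  0.2454]), 'tool_rot': array([ 3.141e+00, -4.000e-04,  1.669e+00]), 'force': array([-0.0606, -0.3193,  0.371 ]), 'ft_torque': array([-0.0213,  0.004 , -0.0035]), 'gripper_width': np.float64(0.0417)}
pics/b1.png scale 6
pics/b2.png scale 6
```

View pics/b2.png

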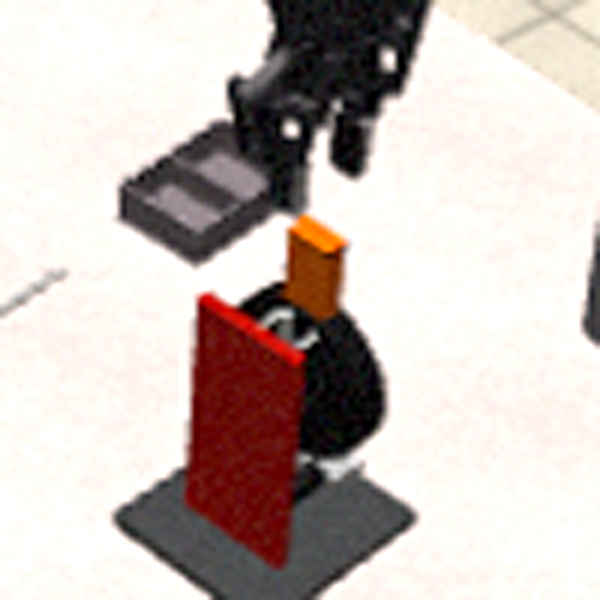

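View pics/b1.png

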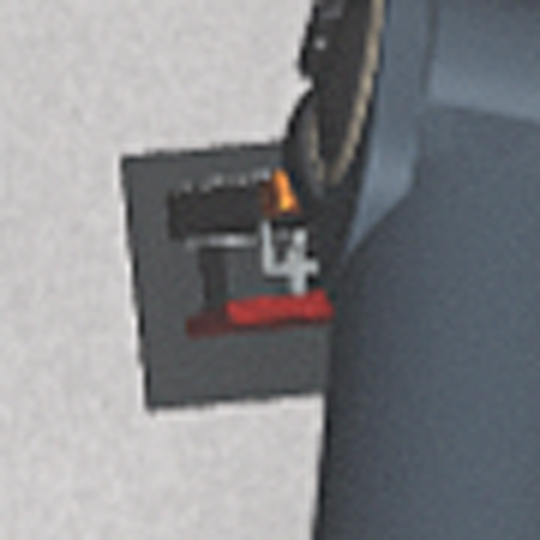

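Run:
```python
from h import *
s=cam("side")
f=lambda x,y:(270+(x+.5)/6-.5,190+(y+.5)/6-.5)
for q in [(302,215),(348,240),(334,252),(288,228),(318,234)]: print(plane(s,f(*q),.205))
h=cv2.cvtColor(s["frame"],cv2.COLOR_RGB2HSV)
m=cv2.inRange(h,(5,150,60),(25,255,255)); m[:200]=0;m[:,:300]=0;m[250:]=0;m[:,345:]=0
M=cv2.moments(m,True);u=(M['m10']/M['m00'],M['m01']/M['m00']);print(u,M['m00'])
for z in(.181,.205): print(proj(s,[[.533,-.24,z]]))
```

```text
[ 0.53891569 -0.22244875  0.205     ]
[ 0.54419019 -0.25343984  0.205     ]
[ 0.53126354 -0.25625854  0.205     ]
[ 0.52531397 -0.22607684  0.205     ]
[ 0.53477298 -0.23978894  0.205     ]
(321.7007874015748, 234.2755905511811) 127.0
[[321.71236985 234.47995137]]
[[322.22536586 228.82796223]]
```

Emit:
step_arm --motion "0 0 0.4 0 130; 0 0 0.4 0 130; 0 0 0.4 0 130; 0 0 0.3 0 130; 0 0 0.2 0 130; 0 0 0.15 0 130; 0 0 0 0 130; 0 0 0 0 130"

```text
time_s: 2.67
position: [0.5318, -0.2395, 0.1897]
tool_rot: [3.142, -0.0, 1.664]
force: [0.1, 0.9, -0.6]
gripper_width: 0.042
```

Run:
```python
from h import *
st=status.observe();print({k:np.round(v,4) for k,v in st.items()})
s=cam("side")
crop(s,270,190,370,290,"pics/b3.png")
```

```text
{'time_s': np.float64(2.6667), 'joints': array([ 0.6775,  0.4094, -0.425 ,  1.7992,  0.1994,  0.9753,  0.2643]), 'qvel': array([ 0.0017, -0.0102, -0.0038, -0.0103, -0.0006,  0.0017, -0.0002]), 'effort': array([ 3.93000e-02, -4.27558e+01, -3.66420e+00, -2.08805e+01,
        1.47000e-02,  7.90000e-03, -2.90000e-03]), 'position': array([ 0.5318, -0.2395,  0.1897]), 'tool_rot': array([ 3.1416e+00, -1.0000e-04,  1.6639e+00]), 'force': array([ 0.1031,  0.8806, -0.5966]), 'ft_torque': array([ 0.0223, -0.0412, -0.0133]), 'gripper_width': np.float64(0.042)}
pics/b3.png scale 6
```

View pics/b3.png

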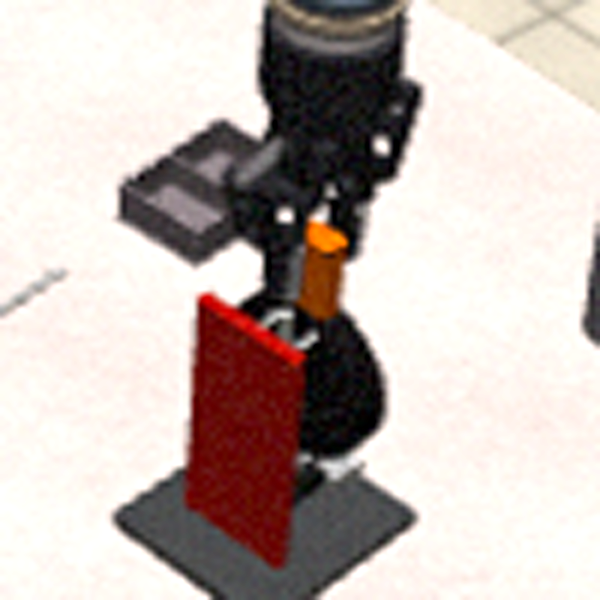

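Emit:
step_arm --motion "0 0.06 0 0 170; 0 0 0 0 195; 0 0 0 0 203; 0 0 0 0 206; 0 0 0 0 209; 0 0 0 0 212"

```text
time_s: 3.22
position: [0.534, -0.2394, 0.1904]
tool_rot: [3.14, 0.0, 1.664]
force: [0.2, 0.1, 1.3]
gripper_width: 0.0152
```

Emit:
step_arm --motion "0 0 0 0 255; 0 0 0 0 255; 0 0 0 0 255; 0 0 0 0 255"

```text
time_s: 3.55
position: [0.534, -0.2394, 0.1903]
tool_rot: [3.14, 0.0, 1.664]
force: [1.0, 0.4, 3.3]
gripper_width: 0.0149
```

Emit:
step_arm --motion "0 0 -0.2 0 255; 0 0 -0.3 0 255; 0 0 -0.4 0 255; 0 0 -0.5 0 255; 0 0 -0.7 0 255; 0 0 -0.9 0 255; 0 0 -1 0 255; 0 0 -1 0 255; 0 0 0 0 255; 0 0 0 0 255"

```text
time_s: 4.38
position: [0.5331, -0.2395, 0.342]
tool_rot: [3.14, 0.002, 1.664]
force: [-0.6, -0.2, -3.4]
gripper_width: 0.015
```

Run:
```python
from h import *
st=status.observe();print({k:np.round(v,4) for k,v in st.items()})
s=cam("side")
crop(s,270,140,370,290,"pics/c1.png")
```

```text
{'time_s': np.float64(4.3833), 'joints': array([ 0.7007,  0.2843, -0.4464,  1.6058,  0.1282,  1.2784,  0.3259]), 'qvel': array([-0.0028,  0.0366,  0.0088,  0.0676,  0.0014, -0.0108, -0.0024]), 'effort': array([-1.71000e-02, -4.32393e+01, -3.21990e+00, -2.77151e+01,
        5.00000e-03, -3.05000e-02,  8.60000e-03]), 'position': array([ 0.5331, -0.2395,  0.342 ]), 'tool_rot': array([3.1403e+00, 2.0000e-03, 1.6636e+00]), 'force': array([-0.6212, -0.1798, -3.3962]), 'ft_torque': array([-0.0361,  0.0147, -0.0018]), 'gripper_width': np.float64(0.015)}
pics/c1.png scale 4
```

View pics/c1.png

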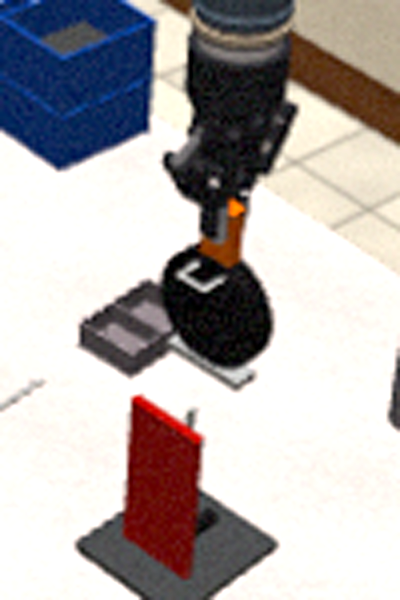

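Run:
```python
from h import *
plan([0.35,-0.50,0.45],1.664-2.52,21,255)
```

```text
-0.39 -0.33 -0.17 0.120 255; -0.42 -0.28 -0.17 0.120 255; -0.45 -0.23 -0.17 0.120 255; -0.48 -0.17 -0.17 0.120 255; -0.49 -0.11 -0.17 0.120 255; -0.50 -0.05 -0.17 0.120 255; -0.50 0.01 -0.17 0.120 255; -0.50 0.07 -0.17 0.120 255; -0.49 0.13 -0.17 0.120 255; -0.47 0.19 -0.17 0.120 255; -0.44 0.24 -0.17 0.120 255; -0.41 0.29 -0.17 0.120 255
-0.37 0.34 -0.17 0.120 255; -0.33 0.38 -0.17 0.120 255; -0.28 0.42 -0.17 0.120 255; -0.23 0.45 -0.17 0.120 255; -0.18 0.47 -0.17 0.120 255; -0.12 0.49 -0.17 0.120 255; -0.06 0.50 -0.17 0.120 255; 0.00 0.50 -0.17 0.120 255; 0.06 0.50 -0.17 0.120 255
```

Emit:
step_arm --motion "-0.39 -0.33 -0.17 0.12 255; -0.42 -0.28 -0.17 0.12 255; -0.45 -0.23 -0.17 0.12 255; -0.48 -0.17 -0.17 0.12 255; -0.49 -0.11 -0.17 0.12 255; -0.50 -0.05 -0.17 0.12 255; -0.50 0.01 -0.17 0.12 255; -0.50 0.07 -0.17 0.12 255; -0.49 0.13 -0.17 0.12 255; -0.47 0.19 -0.17 0.12 255; -0.44 0.24 -0.17 0.12 255; -0.41 0.29 -0.17 0.12 255"

```text
time_s: 5.43
position: [0.4277, -0.3883, 0.3989]
tool_rot: [-3.137, 0.004, 0.218]
force: [-0.2, -0.2, -2.8]
gripper_width: 0.0149
```

Emit:
step_arm --motion "-0.37 0.34 -0.17 0.12 255; -0.33 0.38 -0.17 0.12 255; -0.28 0.42 -0.17 0.12 255; -0.23 0.45 -0.17 0.12 255; -0.18 0.47 -0.17 0.12 255; -0.12 0.49 -0.17 0.12 255; -0.06 0.50 -0.17 0.12 255; 0 0.50 -0.17 0.12 255; 0.06 0.50 -0.17 0.12 255; 0 0 0 0 255; 0 0 0 0 255; 0 0 0 0 255"

```text
time_s: 6.43
position: [0.3518, -0.4982, 0.4453]
tool_rot: [-3.14, 0.004, -0.853]
force: [-0.5, -0.3, -2.5]
gripper_width: 0.015
```

Run:
```python
from h import *
st=status.observe();print({k:np.round(v,4) for k,v in st.items()})
s=cam("side")
u=proj(s,[st["position"]-[0,0,.08]])[0].astype(int);print(u)
crop(s,u[0]-40,u[1]-45,u[0]+40,u[1]+35,"pics/d1.png")
np.save("d1.npy",s["frame"])
```

```text
{'time_s': np.float64(6.4333), 'joints': array([ 0.8391,  0.2616,  0.0639,  1.387 , -0.0176,  1.4972, -1.5211]), 'qvel': array([-0.0089, -0.0057, -0.0135, -0.0028,  0.0018, -0.0017, -0.0066]), 'effort': array([ 8.88100e-01, -4.34246e+01,  1.50210e+00, -2.76074e+01,
        1.20200e-01,  7.20000e-03,  3.20000e-03]), 'position': array([ 0.3518, -0.4982,  0.4453]), 'tool_rot': array([-3.1404,  0.0036, -0.8526]), 'force': array([-0.5289, -0.2648, -2.5102]), 'ft_torque': array([ 0.0344, -0.0297, -0.0228]), 'gripper_width': np.float64(0.015)}
[342 258]
pics/d1.png scale 7
```

View pics/d1.png

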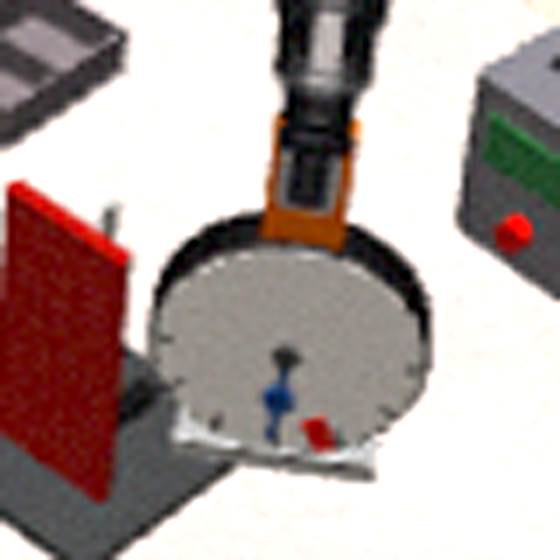

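```bash
cat > dial.py <<'E'
from h import *
st=status.observe(); yaw=st["tool_rot"][2]
F=[cam("side") for _ in range(6)]; s=F[0]
im=np.mean([f["frame"] for f in F],0).astype(np.uint8)
X=np.array([np.sin(yaw),-np.cos(yaw),0]);Z=np.array([0,0,1.]);Y=np.cross(Z,X)
def onplane(u,xo,ref):
    c,v=ray(s,u); k=((ref+X*xo-c)@X)/(v@X); p=c+v*k-ref; return np.array([p@Y,p@Z])
foot=st["position"]-Z*.145
h=cv2.cvtColor(im,cv2.COLOR_RGB2HSV)
u0=proj(s,[foot+Z*.06+X*.01])[0]
def cen(m,R=22):
    w=np.zeros_like(m); cv2.circle(w,tuple(int(a) for a in u0),R,255,-1); m=m&w
    n,l,stt,c=cv2.connectedComponentsWithStats(m); i=1+np.argmax(stt[1:,4]); return c[i],stt[i,4],l==i
red=cv2.inRange(h,(0,130,60),(6,255,255))|cv2.inRange(h,(174,130,60),(180,255,255))
cr,n,_=cen(red); print("red",cr,n)
# refine with redness weights
Wt=np.clip(im[:,:,0].astype(float)-im[:,:,1:].max(2)-25,0,None); yy,xx=np.mgrid[:420,:560]; Wt[(np.hypot(xx-cr[0],yy-cr[1])>5)]=0
cr2=((Wt*xx).sum()/Wt.sum(),(Wt*yy).sum()/Wt.sum())
# white dial ellipse centre
g=im.astype(int); 
m=((g.min(2)>95)&(g.max(2)<200)&(g.max(2)-g.min(2)<40)).astype(np.uint8)*255
for xo in (.0105,):
    a=onplane(cr2,xo,foot); print("mark yz mm",a*1e3,"theta",np.arctan2(a[0],.06-a[1]),"r",np.hypot(a[0],.06-a[1]))
blue=cv2.inRange(h,(105,120,20),(130,255,255)); cb,n,L=cen(blue)
B=np.argwhere(L)[:,::-1].astype(float)
vx=cv2.fitLine(B.astype(np.float32),cv2.DIST_L2,0,.01,.01).ravel(); print("blue",cb,n,vx)
p=np.array([onplane(cb+vx[:2]*k,.013,foot) for k in(-4,4)]); d=p[1]-p[0]; d*=-np.sign(d[1]); print("pointer angle",np.arctan2(d[0],-d[1]),"at",p.mean(0)*1e3)
crop({"frame":im},int(u0[0])-30,int(u0[1])-30,int(u0[0])+30,int(u0[1])+30,"pics/d_%d.png"%(st["time_s"]*100))
np.save("dial.npy",im)
E
python3 dial.py
```

```text
red [347.23529412 274.11764706] 17
mark yz mm [16.56152245 21.87203383] theta 0.40977758035443895 r 0.04156953007043927
blue [341.90909091 269.36363636] 11 [ 2.6001066e-01 -9.6560574e-01  3.4190909e+02  2.6936365e+02]
pointer angle -0.09915433029882094 at [ 1.22431167 38.47867109]
pics/d_648.png scale 10
```

```bash
ls pics; python3 dial.py
```

```text
a1.png
a2.png
a3.png
a4.png
b1.png
b2.png
b3.png
c1.png
d1.png
d_648.png
side0.png
top0.png
red [347.5    274.1875] 16
mark yz mm [16.77986557 21.25267751] theta 0.4086765998710842 r 0.04222462419508718
blue [342.         269.69230769] 13 [-4.3711388e-08  1.0000000e+00  3.4200000e+02  2.6969232e+02]
pointer angle 0.09163416160766787 at [ 1.13316553 37.13185527]
pics/d_678.png scale 10
```

View pics/d_648.png

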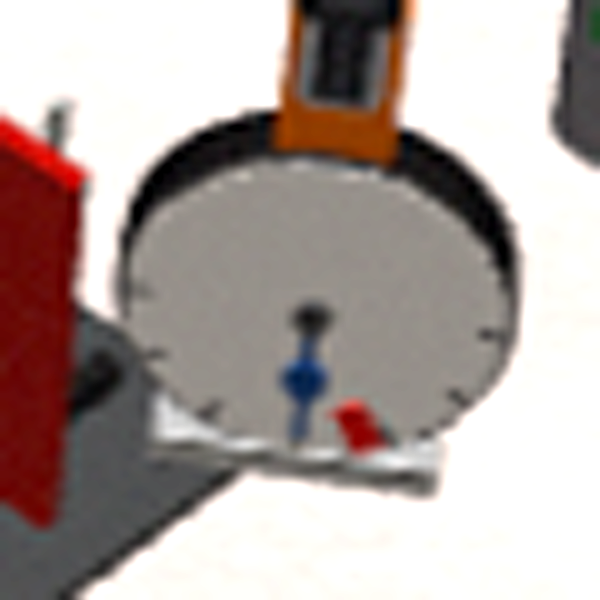

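```bash
cat >> dial.py <<'E'
print("----")
ux,uy=int(u0[0])-30,int(u0[1])-30
f=lambda x,y:(ux+(x+.5)/10-.5,uy+(y+.5)/10-.5)
hub=onplane(f(312,318),.013,foot);tip=onplane(f(298,443),.013,foot);bul=onplane(f(305,380),.013,foot);mk=onplane(cr2,.0105,foot);mk2=onplane(f(360,427),.0105,foot)
print(hub*1e3,tip*1e3,bul*1e3,mk*1e3,mk2*1e3)
fl=[onplane(f(*q),.012,foot) for q in[(160,440),(433,475)]];print("foot top front",np.array(fl)*1e3)
fl=[onplane(f(*q),.012,foot) for q in[(155,448),(433,492)]];print("foot bottom front",np.array(fl)*1e3, np.arctan2(*(fl[1]-fl[0])[::-1]))
# dial ellipse outline: project circles for compare
E
python3 dial.py
```

```text
red [347.5 274.5] 14
mark yz mm [16.65055526 21.24232018] theta 0.405766004303727 r 0.04218291995037304
blue [341.91666667 269.83333333] 12 [1.6361652e-01 9.8652399e-01 3.4191666e+02 2.6983334e+02]
pointer angle 0.21347291933594892 at [ 0.87478234 36.9376488 ]
pics/d_708.png scale 10
----
[ 0.88396823 60.04737815] [ 1.36409765 15.32035005] [ 1.10703284 38.07760156] [16.65055526 21.24232018] [16.77066878 21.75105293]
foot top front [[-34.52902808   8.44441194]
 [ 37.14190428   9.67284262]]
foot bottom front [[-35.6172369    5.28344202]
 [ 37.79107164   3.54381284]] -0.02369355273418115
```

Run:
```python
from h import *
plan([0.53,-0.12,0.43],-0.853+1.2,12,255); print()
plan([0.471,0.237,0.30],1.371,14,255,[0.53,-0.12,0.43],-0.853+1.2)
```

```text
-0.47 -1.07 0.05 -0.100 255; -0.36 -1.11 0.05 -0.100 255; -0.25 -1.14 0.05 -0.100 255; -0.13 -1.16 0.05 -0.100 255; -0.02 -1.17 0.05 -0.100 255; 0.10 -1.16 0.05 -0.100 255; 0.21 -1.15 0.05 -0.100 255; 0.33 -1.12 0.05 -0.100 255; 0.44 -1.08 0.05 -0.100 255; 0.54 -1.03 0.05 -0.100 255; 0.64 -0.97 0.05 -0.100 255; 0.74 -0.90 0.05 -0.100 255

0.16 -0.85 0.31 -0.073 255; 0.22 -0.83 0.31 -0.073 255; 0.28 -0.82 0.31 -0.073 255; 0.34 -0.79 0.31 -0.073 255; 0.39 -0.77 0.31 -0.073 255; 0.45 -0.73 0.31 -0.073 255; 0.50 -0.70 0.31 -0.073 255; 0.55 -0.66 0.31 -0.073 255; 0.60 -0.62 0.31 -0.073 255; 0.64 -0.57 0.31 -0.073 255; 0.68 -0.53 0.31 -0.073 255; 0.72 -0.47 0.31 -0.073 255
0.75 -0.42 0.31 -0.073 255; 0.78 -0.36 0.31 -0.073 255
```

Run:
```python
from h import *
plan([0.53,-0.12,0.43],-0.853+1.2,18,255); print()
plan([0.471,0.237,0.31],1.371,18,255,[0.53,-0.12,0.43],-0.853+1.2)
```

```text
-0.31 -0.71 0.03 -0.067 255; -0.27 -0.73 0.03 -0.067 255; -0.22 -0.75 0.03 -0.067 255; -0.17 -0.76 0.03 -0.067 255; -0.12 -0.77 0.03 -0.067 255; -0.06 -0.77 0.03 -0.067 255; -0.01 -0.78 0.03 -0.067 255; 0.04 -0.78 0.03 -0.067 255; 0.09 -0.77 0.03 -0.067 255; 0.14 -0.76 0.03 -0.067 255; 0.19 -0.75 0.03 -0.067 255; 0.24 -0.74 0.03 -0.067 255
0.29 -0.72 0.03 -0.067 255; 0.34 -0.70 0.03 -0.067 255; 0.39 -0.67 0.03 -0.067 255; 0.43 -0.65 0.03 -0.067 255; 0.47 -0.62 0.03 -0.067 255; 0.51 -0.58 0.03 -0.067 255

0.12 -0.66 0.22 -0.057 255; 0.16 -0.65 0.22 -0.057 255; 0.20 -0.64 0.22 -0.057 255; 0.23 -0.63 0.22 -0.057 255; 0.27 -0.61 0.22 -0.057 255; 0.30 -0.60 0.22 -0.057 255; 0.34 -0.58 0.22 -0.057 255; 0.37 -0.56 0.22 -0.057 255; 0.40 -0.54 0.22 -0.057 255; 0.43 -0.51 0.22 -0.057 255; 0.46 -0.49 0.22 -0.057 255; 0.48 -0.46 0.22 -0.057 255
0.51 -0.43 0.22 -0.057 255; 0.53 -0.40 0.22 -0.057 255; 0.56 -0.37 0.22 -0.057 255; 0.58 -0.34 0.22 -0.057 255; 0.60 -0.31 0.22 -0.057 255; 0.61 -0.27 0.22 -0.057 255
```

Emit:
step_arm --motion "-0.31 -0.71 0.03 -0.067 255; -0.27 -0.73 0.03 -0.067 255; -0.22 -0.75 0.03 -0.067 255; -0.17 -0.76 0.03 -0.067 255; -0.12 -0.77 0.03 -0.067 255; -0.06 -0.77 0.03 -0.067 255; -0.01 -0.78 0.03 -0.067 255; 0.04 -0.78 0.03 -0.067 255; 0.09 -0.77 0.03 -0.067 255; 0.14 -0.76 0.03 -0.067 255; 0.19 -0.75 0.03 -0.067 255; 0.24 -0.74 0.03 -0.067 255"

```text
time_s: 8.38
position: [0.4707, -0.244, 0.4361]
tool_rot: [3.141, -0.0, -0.046]
force: [0.3, -1.3, -2.4]
gripper_width: 0.0149
```

Emit:
step_arm --motion "0.29 -0.72 0.03 -0.067 255; 0.34 -0.70 0.03 -0.067 255; 0.39 -0.67 0.03 -0.067 255; 0.43 -0.65 0.03 -0.067 255; 0.47 -0.62 0.03 -0.067 255; 0.51 -0.58 0.03 -0.067 255; 0.12 -0.66 0.22 -0.057 255; 0.16 -0.65 0.22 -0.057 255; 0.20 -0.64 0.22 -0.057 255; 0.23 -0.63 0.22 -0.057 255; 0.27 -0.61 0.22 -0.057 255; 0.30 -0.60 0.22 -0.057 255"

```text
time_s: 9.38
position: [0.5084, 0.0012, 0.3905]
tool_rot: [3.141, 0.0, 0.697]
force: [-0.1, 0.2, -3.4]
gripper_width: 0.0149
```

Emit:
step_arm --motion "0.34 -0.58 0.22 -0.057 255; 0.37 -0.56 0.22 -0.057 255; 0.40 -0.54 0.22 -0.057 255; 0.43 -0.51 0.22 -0.057 255; 0.46 -0.49 0.22 -0.057 255; 0.48 -0.46 0.22 -0.057 255; 0.51 -0.43 0.22 -0.057 255; 0.53 -0.40 0.22 -0.057 255; 0.56 -0.37 0.22 -0.057 255; 0.58 -0.34 0.22 -0.057 255; 0.60 -0.31 0.22 -0.057 255; 0.61 -0.27 0.22 -0.057 255"

```text
time_s: 10.38
position: [0.4689, 0.2392, 0.3113]
tool_rot: [-3.142, -0.0, 1.381]
force: [0.4, -0.8, -2.7]
gripper_width: 0.0154
```

Emit:
step_arm --motion "0 0 0 0 255; 0 0 0 0 255; 0 0 0 0 255; 0 0 0 0 255"

```text
time_s: 10.72
position: [0.4699, 0.2365, 0.3119]
tool_rot: [3.141, 0.0, 1.375]
force: [-0.2, -0.3, -2.7]
gripper_width: 0.0147
```

Run:
```python
from h import *
st=status.observe();print({k:np.round(v,4) for k,v in st.items()})
s=cam("side");t=cam("top")
crop(t,150,170,250,270,"pics/e1.png");crop(s,170,120,280,240,"pics/e2.png")
```

```text
{'time_s': np.float64(10.7167), 'joints': array([ 0.0388,  0.236 , -0.6948,  1.766 ,  0.1622,  1.1973, -0.898 ]), 'qvel': array([ 0.007 , -0.0067,  0.0003, -0.    , -0.0039, -0.0021,  0.    ]), 'effort': array([-4.67100e-01, -3.39932e+01, -4.12420e+00, -2.52445e+01,
       -1.81000e-02, -6.60000e-03,  1.20000e-03]), 'position': array([0.4699, 0.2365, 0.3119]), 'tool_rot': array([3.1410e+00, 4.0000e-04, 1.3746e+00]), 'force': array([-0.2338, -0.294 , -2.7136]), 'ft_torque': array([-0.069 ,  0.0215,  0.0102]), 'gripper_width': np.float64(0.0147)}
pics/e1.png scale 6
pics/e2.png scale 5
```

View pics/e1.png

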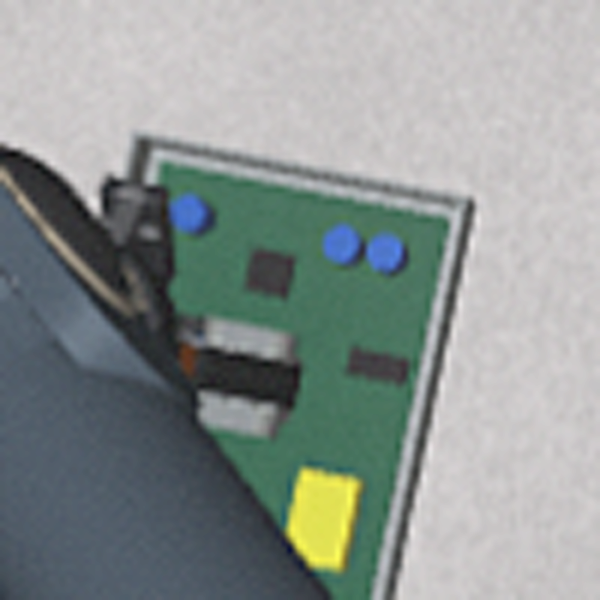

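View pics/e2.png

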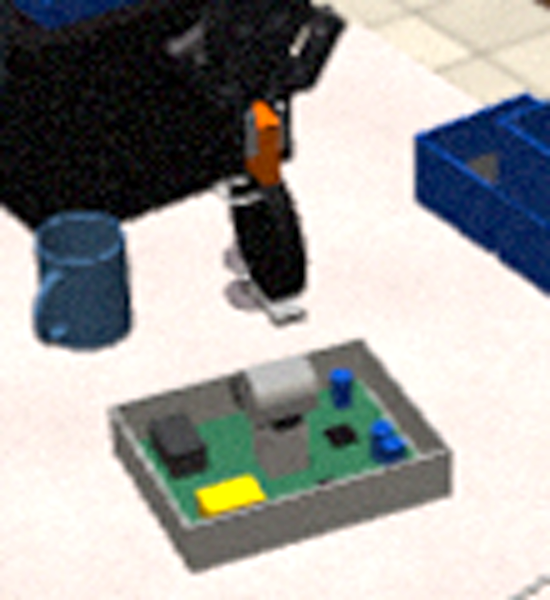

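Emit:
step_arm --motion "0 0 0.3 0 255; 0 0 0.4 0 255; 0 0 0.4 0 255; 0 0 0.3 0 255; 0 0 0.2 0 255; 0 0 0.1 0 255; 0 0 0.1 0 255; 0 0 0 0 255; 0 0 0 0 255"

```text
time_s: 11.57
position: [0.4696, 0.2374, 0.2581]
tool_rot: [3.141, -0.0, 1.376]
force: [0.7, 0.9, -2.4]
gripper_width: 0.0153
```

Run:
```python
from h import *
st=status.observe();print({k:np.round(v,4) for k,v in st.items() if k in('position','tool_rot','force','ft_torque')})
s=cam("side");
crop(s,200,160,260,220,"pics/f2.png")
```

```text
{'position': array([0.4696, 0.2374, 0.2581]), 'tool_rot': array([ 3.1412e+00, -3.0000e-04,  1.3759e+00]), 'force': array([ 0.7001,  0.8735, -2.3706]), 'ft_torque': array([-0.02  ,  0.0038, -0.0631])}
pics/f2.png scale 10
```

View pics/f2.png

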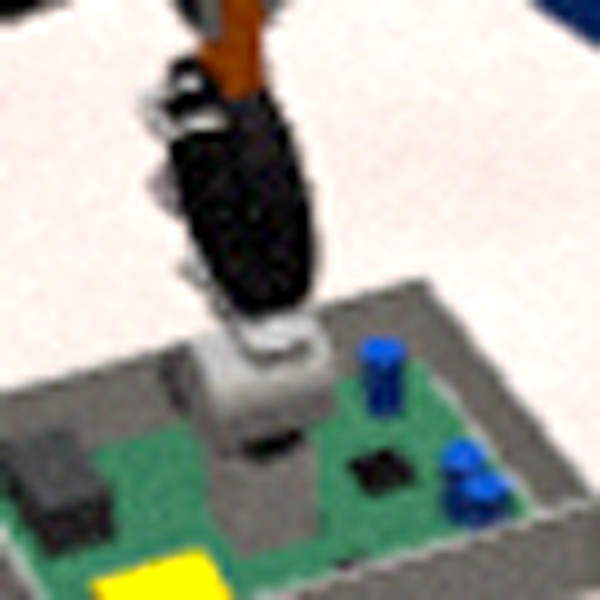

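Foot (about (245–330, 340) in the crop) is above the middle of the crown, across it. I'll lower in small steps, watching the force.

Emit:
step_arm --motion "0 0 0.1 0 255; 0 0 0.05 0 255; 0 0 0.05 0 255; 0 0 0 0 255; 0 0 0 0 255"

```text
time_s: 12.03
position: [0.4694, 0.2371, 0.2518]
tool_rot: [-3.142, 0.0, 1.376]
force: [0.1, 0.7, -2.6]
gripper_width: 0.0148
```

Emit:
step_arm --motion "0 0 0.03 0 255; 0 0 0.03 0 255; 0 0 0 0 255; 0 0 0 0 255"

```text
time_s: 12.37
position: [0.4696, 0.2374, 0.2505]
tool_rot: [3.141, -0.0, 1.376]
force: [0.1, -0.7, 0.4]
gripper_width: 0.0153
```

Emit:
step_arm --motion "0 0 0.04 0 255; 0 0 0 0 255; 0 0 0 0 255; 0 0 0 0 212; 0 0 0 0 212; 0 0 0 0 212"

```text
time_s: 12.87
position: [0.4696, 0.2373, 0.2491]
tool_rot: [3.141, -0.0, 1.376]
force: [-0.6, -0.5, 1.5]
gripper_width: 0.0154
```

Run:
```python
from h import *
F=[];T=[]
for i in range(5):
    s=cam("side");st=status.observe();F.append(st["force"]);T.append(st["ft_torque"])
print(np.mean(F,0),np.mean(T,0),st["position"],st["gripper_width"])
t=cam("top")
crop(s,195,150,265,220,"pics/g2.png");crop(t,160,190,240,270,"pics/g1.png")
```

```text
[0.02480836 0.16003273 1.62485415] [ 0.00946924 -0.00116346 -0.0162969 ] [0.46952964 0.23728651 0.24901195] 0.015122808485052468
pics/g2.png scale 8
pics/g1.png scale 7
```

View pics/g2.png

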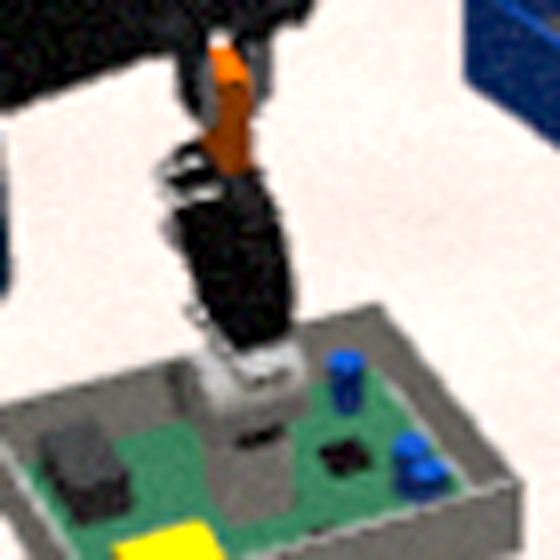

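View pics/g1.png

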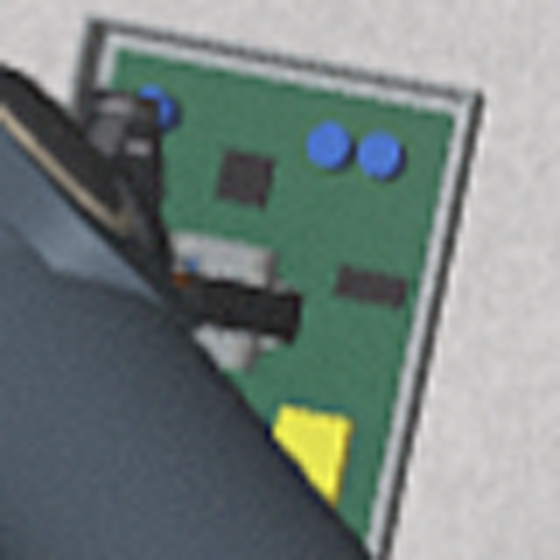

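Emit:
step_arm --motion "0.06 0 0 0 212; 0.06 0 0 0 212; 0.06 0 0 0 212; 0 0 0 0 212; 0 0 0 0 212"

```text
time_s: 13.58
position: [0.4703, 0.2419, 0.2486]
tool_rot: [-3.141, 0.002, 1.376]
force: [-0.6, -4.0, 0.9]
gripper_width: 0.015
```

```bash
cat > f.py <<'E'
from h import *
import sys
F=[];T=[]
for i in range(5):
    s=cam("side");st=status.observe();F.append(st["force"]);T.append(st["ft_torque"])
yaw=st["tool_rot"][2];X=np.array([np.cos(yaw),np.sin(yaw),0]);Y=np.array([np.sin(yaw),-np.cos(yaw),0])
F=np.mean(F,0);T=np.mean(T,0)
print("lat %.2f ax %.2f z %.2f | torque about gauge x %.3f, y %.3f"%(F@X,F@Y,F[2],T@Y,T@X),st["position"],st["tool_rot"],round(st["gripper_width"],4),st["time_s"])
p=st["position"]-np.array([.470,.233,0]); print("rel y %.4f x %.4f"%(p@X,p@Y))
if len(sys.argv)>1:
    t=cam("top"); u=proj(s,[[.47,.24,.17]])[0].astype(int); crop(s,u[0]-30,u[1]-30,u[0]+30,u[1]+30,"pics/%s_s.png"%sys.argv[1])
    crop(t,160,190,240,270,"pics/%s_t.png"%sys.argv[1])
E
python3 f.py h1
```

```text
lat -3.16 ax 0.01 z 2.12 | torque about gauge x -1.172, y -0.044 [0.47033586 0.24231029 0.24882539] [-3.14145142e+00  4.26579046e-04  1.37567374e+00] 0.0149 13.8333
rel y 0.0092 x -0.0015
pics/h1_s.png scale 10
pics/h1_t.png scale 7
```

View pics/h1_s.png

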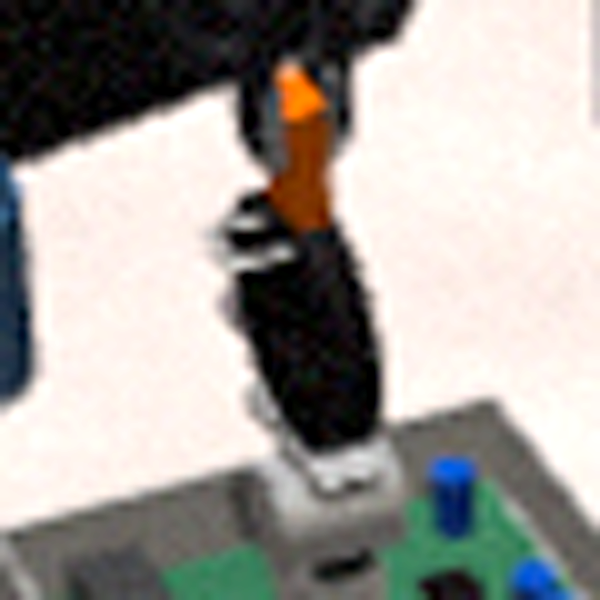

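Emit:
step_arm --motion "0 0 0 0 209; 0 0 0 0 209; 0 0 0 0 209"

```text
time_s: 14.13
position: [0.4704, 0.2428, 0.249]
tool_rot: [3.141, -0.001, 1.376]
force: [-0.5, -0.6, 1.7]
gripper_width: 0.0154
```

```bash
python3 f.py h2
```

```text
lat -2.11 ax -0.31 z 0.71 | torque about gauge x -0.797, y 0.042 [0.47044837 0.24272243 0.24896489] [ 3.14145950e+00 -4.14635476e-04  1.37592325e+00] 0.0156 14.3833
rel y 0.0096 x -0.0014
pics/h2_s.png scale 10
pics/h2_t.png scale 7
```

View pics/h2_t.png

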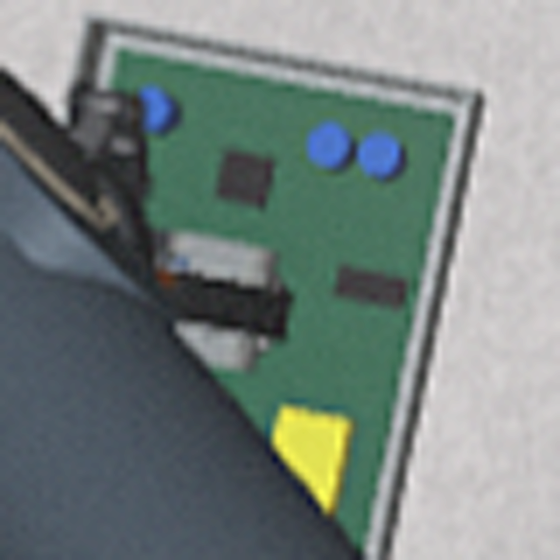

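Emit:
step_arm --motion "0 0 0 0 208; 0 0 0 0 208; 0.06 0 0 0 208; 0.06 0 0 0 208; 0.06 0 0 0 208; 0 0 0 0 208"

```text
time_s: 14.93
position: [0.4716, 0.2486, 0.249]
tool_rot: [3.141, -0.001, 1.377]
force: [-0.4, -0.4, 0.8]
gripper_width: 0.0158
```

```bash
python3 f.py h3
```

```text
lat 0.31 ax -0.19 z 0.90 | torque about gauge x -0.018, y 0.049 [0.47154044 0.24821105 0.24900843] [ 3.14138145e+00 -9.28813485e-04  1.37586328e+00] 0.0156 15.1833
rel y 0.0152 x -0.0014
pics/h3_s.png scale 10
pics/h3_t.png scale 7
```

View pics/h3_s.png

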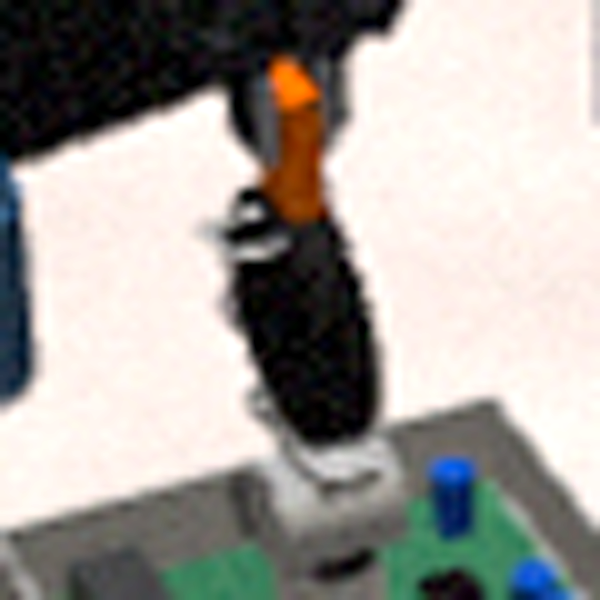

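View pics/h3_t.png

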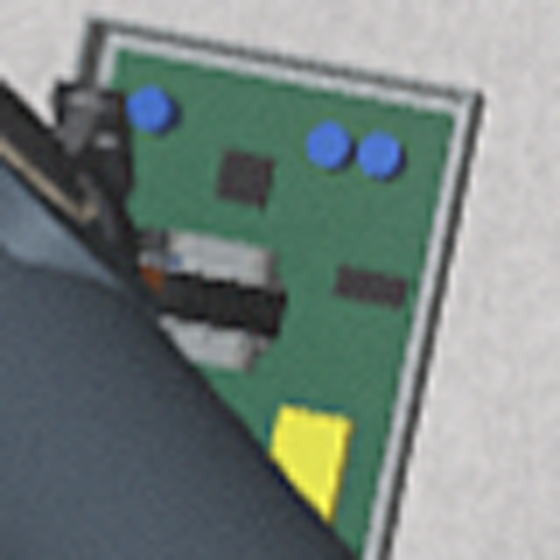

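Emit:
step_arm --motion "0.07 0 0.008 0 208; 0.07 0 0.008 0 208; 0.07 0 0.01 0 208; 0.07 0 0.01 0 208; 0.07 0 0.012 0 208; 0.07 0 0.012 0 208; 0.08 0 0.014 0 208; 0.08 0 0.014 0 208; 0.08 0 0.016 0 208; 0.08 0 0.016 0 208; 0 0 0 0 208"

```text
time_s: 16.15
position: [0.4758, 0.2703, 0.2453]
tool_rot: [3.142, -0.001, 1.377]
force: [-0.2, -0.6, 1.7]
gripper_width: 0.0157
```

```bash
python3 f.py i1
```

```text
lat 0.24 ax 0.13 z 1.29 | torque about gauge x 0.050, y 0.028 [0.47582895 0.26991752 0.24544432] [ 3.14137361e+00 -8.85007951e-04  1.37574283e+00] 0.0156 16.4
rel y 0.0373 x -0.0014
pics/i1_s.png scale 10
pics/i1_t.png scale 7
```

View pics/i1_s.png

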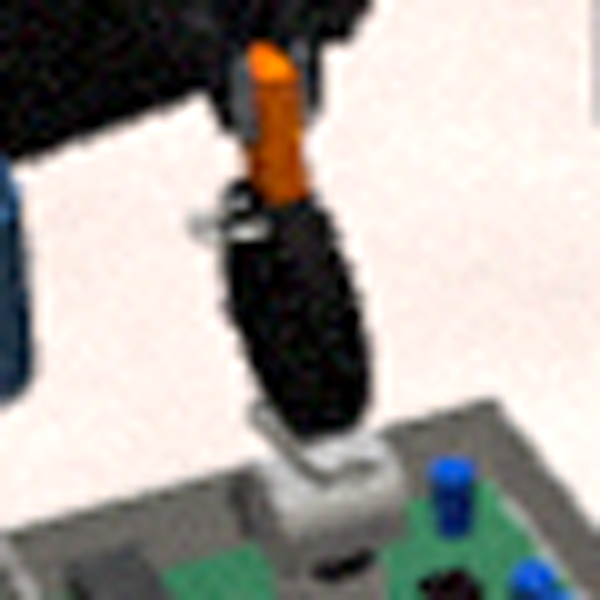

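View pics/i1_t.png

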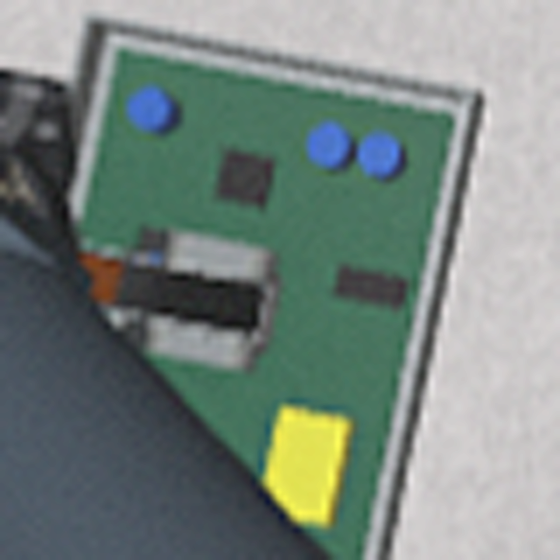

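Emit:
step_arm --motion "0.07 0 0.017 0 208; 0.07 0 0.017 0 208; 0.07 0 0.018 0 208; 0.07 0 0.019 0 208; 0.07 0 0.02 0 208; 0.06 0 0.02 0 208; 0.06 0 0.02 0 208; 0.06 0 0.021 0 208; 0.06 0 0.022 0 208; 0.06 0 0.022 0 208; 0 0 0 0 208; 0 0 0 0 208"

```text
time_s: 17.45
position: [0.4796, 0.2891, 0.2395]
tool_rot: [3.141, -0.001, 1.376]
force: [-0.3, -0.5, 1.4]
gripper_width: 0.016
```

```bash
python3 f.py j1
```

```text
lat 0.41 ax -0.30 z 1.53 | torque about gauge x 0.048, y 0.068 [0.47959019 0.28896252 0.23956658] [ 3.14136688e+00 -6.92075632e-04  1.37576568e+00] 0.0159 17.7
rel y 0.0568 x -0.0014
pics/j1_s.png scale 10
pics/j1_t.png scale 7
```

View pics/j1_s.png

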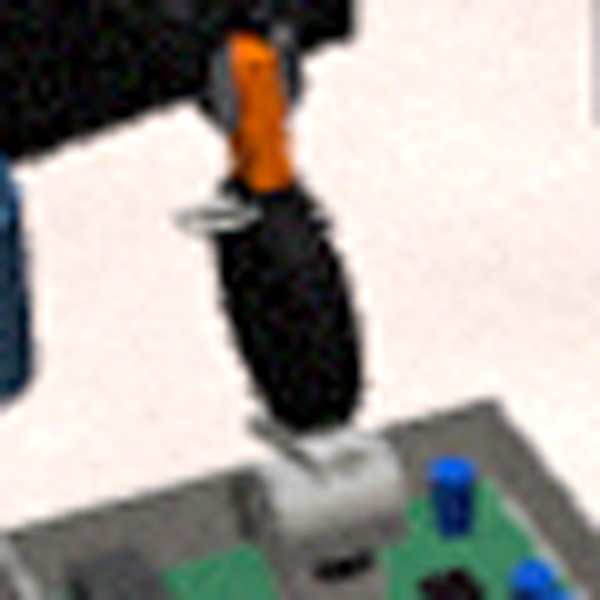

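View pics/j1_t.png

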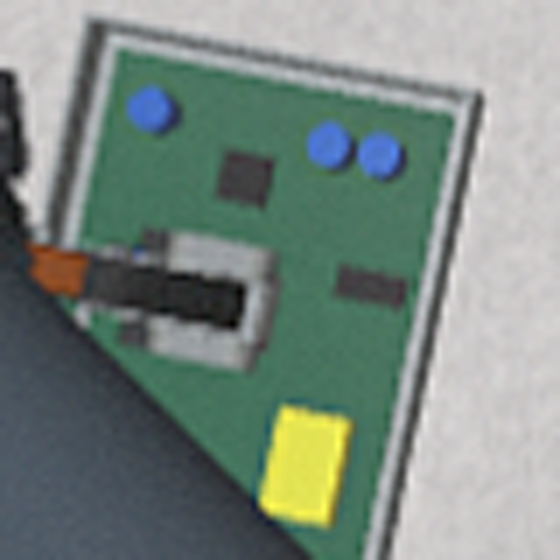

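```bash
cat > roll.py <<'E'
from h import *
t=cam("top")
yaw=1.3757
U=np.array([np.cos(yaw),np.sin(yaw),0]);V=np.array([np.sin(yaw),-np.cos(yaw),0])  # U=gauge y horizontal, V=gauge x
th=np.linspace(0,2*np.pi,361)
def ext(P,a,xo,h=.145):
    n=np.sin(a)*U+np.array([0,0,np.cos(a)]); tt=np.cos(a)*U-np.array([0,0,np.sin(a)])
    D=np.array(P)-(h-.06)*n+xo*V
    C=D+.052*(np.cos(th)[:,None]*tt+np.sin(th)[:,None]*n)
    return proj(t,C)
def meas(png):
    im=cv2.imread(png).astype(float).max(2)   # 1.6x gain, 7x
    return im
for name,P in (("g1",[.46953,.23729,.24901]),("i1_t",[.47583,.26992,.24544]),("j1_t",[.47959,.28896,.23957])):
    im=meas("pics/%s.png"%name)
    print(name)
    res=[]
    for a in np.arange(0,.5,.02):
        e0=ext(P,a,0); e=e0[e0[:,0].argmax()]; res.append(e)
    # row profile: along image line of gauge y through the end
    q0=ext(P,0 if name=="g1" else(.23 if name=="i1_t" else .37),0); e=q0[q0[:,0].argmax()]
    d=proj(t,[np.array(P)-[0,0,.1],np.array(P)-[0,0,.1]-U*.05]);d=(d[1]-d[0])/np.linalg.norm(d[1]-d[0]); 
    prof=[]
    for k in np.arange(-6,6,.25):
        vals=[]
        for w in(-1.5,-.75,0,.75,1.5):
            p=e+d*k+np.array([-d[1],d[0]])*w; x=(p[0]-160+.5)*7-.5;y=(p[1]-190+.5)*7-.5
            vals.append(cv2.getRectSubPix(im.astype(np.float32),(1,1),(float(x),float(y)))[0,0])
        prof.append(np.mean(vals))
    prof=np.array(prof);ks=np.arange(-6,6,.25)
    print(e,np.round(prof).astype(int))
    g=np.gradient(prof); i=np.argmax(g); kk=ks[i]; print("edge k",kk, "edge along d px",kk)
    e_meas=e+d*kk
    proj_d=np.array([(r-e_meas)@d for r in res]); 
    a_est=np.interp(0,proj_d,np.arange(0,.5,.02)) if proj_d[0]<proj_d[-1] else np.interp(0,proj_d[::-1],np.arange(0,.5,.02)[::-1])
    print("a est",a_est,"sens px/rad",(proj_d[-1]-proj_d[0])/.48)
E
python3 roll.py
```

```text
g1
[202.72870163 235.34314401] [ 46  46  45  44  43  41  42  42  43  44  44  43  43  42  42  42  41  39
  37  35  37  46  64  84 102 115 122 122 120 119 118 117 117 116 116 115
 114 114 114 115 115 116 116 117 117 117 117 117]
edge k -0.5 edge along d px -0.5
a est 0.0 sens px/rad 29.053115828114528
i1_t
[197.83094831 234.44089934] [ 45  45  45  43  42  42  41  42  41  41  40  41  41  39  35  31  30  39
  54  75  94 108 113 111 106  99  96  97 101 106 109 112 114 115 115 116
 116 116 115 114 114 114 114 115 115 116 116 116]
edge k -1.25 edge along d px -1.25
a est 0.18732002464762484 sens px/rad 28.70361089531711
j1_t
[195.08930262 233.90955878] [ 43  42  40  38  37  37  37  38  41  43  45  46  45  43  39  35  30  27
  29  40  63  94 126 153 172 180 178 170 159 148 138 127 116 107  99  92
  86  84  89  95 102 109 113 116 117 118 118 118]
edge k -0.75 edge along d px -0.75
a est 0.34242212071959255 sens px/rad 28.426324828840684
```

```bash
cat > roll2.py <<'E'
from h import *
import sys
n=int(sys.argv[1]); tag=sys.argv[2]; T=[];Ps=[]
for i in range(n):
    t=cam("top");T.append(t["frame"].astype(float));Ps.append(status.observe()["position"])
S=[cam("side")["frame"].astype(float) for i in range(n)]
P=np.mean(Ps,0);im=np.mean(T,0);ims=np.mean(S,0);np.savez(tag,P=P,top=im,side=ims);print("P",P,status.observe()["time_s"])
crop({"frame":np.clip(im,0,255).astype(np.uint8)},170,210,225,250,"pics/%s_t.png"%tag)
crop({"frame":np.clip(ims,0,255).astype(np.uint8)},200,150,255,205,"pics/%s_s.png"%tag)
E
python3 roll2.py 8 k1
```

```text
P [0.47959045 0.28889126 0.23950785] 18.6
pics/k1_t.png scale 14
pics/k1_s.png scale 10
```

View pics/k1_t.png

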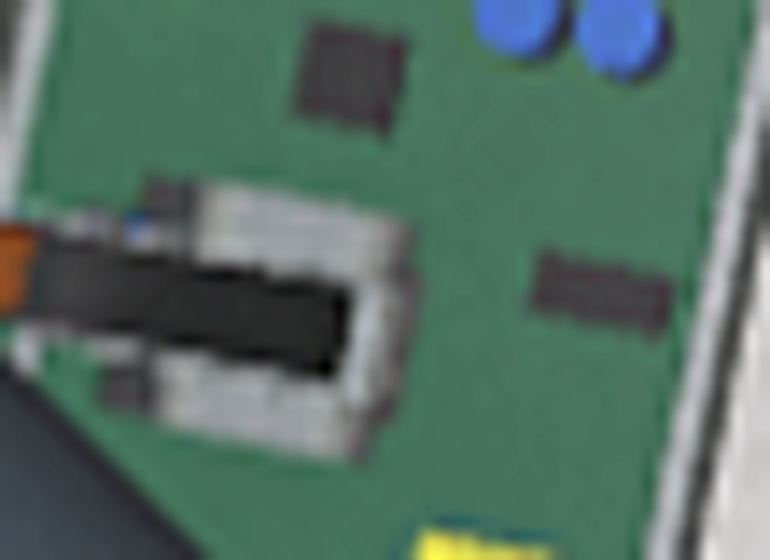

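View pics/k1_s.png

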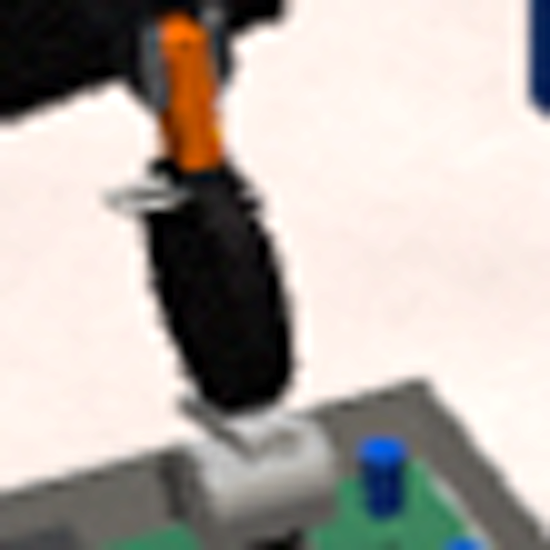

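```bash
cat > r3.py <<'E'
from h import *
import sys
exec(open("roll.py").read().split("def meas")[0])
def run(im,P,a0,sc=1,off=(0,0)):
    C=ext(P,a0,0); e=C[C[:,0].argmax()]
    d=proj(t,[P-[0,0,.1],np.array(P)-[0,0,.1]-U*.05]);d=(d[1]-d[0])/np.linalg.norm(d[1]-d[0])
    ks=np.arange(-6,6,.1);K=[]
    for w in np.arange(-2,2.1,.5):
        pr=[]
        for k in ks:
            p=e+d*k+np.array([-d[1],d[0]])*w
            x=(p[0]-off[0]+.5)*sc-.5;y=(p[1]-off[1]+.5)*sc-.5
            pr.append(cv2.remap(im.astype(np.float32),np.float32([[x]]),np.float32([[y]]),cv2.INTER_CUBIC)[0,0])
        pr=np.array(pr); lo=np.median(pr[ks<-2.5]); j=np.argmax(np.gradient(pr)*(np.abs(ks)<2.5)); hi=pr[j:j+20].max()
        mid=(lo+hi)/2; i=np.where((pr[:-1]<mid)&(pr[1:]>=mid)&(ks[:-1]>-3))[0][0]; K.append(ks[i]+.1*(mid-pr[i])/(pr[i+1]-pr[i]))
    return np.array(K)
ref=run(cv2.imread("pics/g1.png").max(2),np.array([.46953,.23729,.24901]),0.,7,(160,190)); print("ref",np.round(ref,2),np.median(ref))
h1=run(cv2.imread("pics/i1_t.png").max(2),np.array([.47583,.26992,.24544]),0.23,7,(160,190)); print("i1",np.round(h1,2),.23+(np.median(h1)-np.median(ref))/28.6)
for tag,a0 in [(a,.37) for a in sys.argv[1:]]:
    z=np.load(tag+".npz"); r=run(z["top"].max(2),z["P"],a0); print(tag,np.round(r,2),a0+(np.median(r)-np.median(ref))/28.4)
E
python3 r3.py k1
```

```text
ref [-0.43 -0.36 -0.31 -0.23 -0.16 -0.1  -0.14 -0.26 -0.44] -0.2567427262664044
i1 [-1.1  -1.35 -1.43 -1.35 -1.26 -1.17 -1.07 -1.   -1.21] 0.19683800814451885
k1 [-0.71 -0.7  -0.67 -0.63 -0.56 -0.57 -0.64 -0.76 -0.79] 0.3555400917815491
```

Emit:
step_arm --motion "0.027 0 0.009 0 208; 0.027 0 0.009 0 208; 0.027 0 0.009 0 208; 0.026 0 0.01 0 208; 0 0 0 0 208; 0 0 0 0 208"

```text
time_s: 19.15
position: [0.4802, 0.2917, 0.2382]
tool_rot: [-3.142, 0.001, 1.376]
force: [0.1, -0.6, 2.2]
gripper_width: 0.0159
```

```bash
python3 f.py; python3 roll2.py 8 k2; python3 r3.py k1 k2
cat > blue.py <<'E'
exec(open("r3.py").read().split("ref=run")[0])
def bc(im,reg):
    w=np.clip(im[:,:,2].astype(float)-np.maximum(im[:,:,0],im[:,:,1])-reg[4],0,None) # RGB blue excess
    m=np.zeros_like(w);m[reg[1]:reg[3],reg[0]:reg[2]]=1;w*=m;yy,xx=np.mgrid[:w.shape[0],:w.shape[1]];return np.array([(w*xx).sum(),(w*yy).sum()])/w.sum(),w.max()
for nm,P in(("g1",[.46953,.23729,.24901]),("i1_t",[.47583,.26992,.24544]),("j1_t",[.47959,.28896,.23957])):
    im=cv2.imread("pics/%s.png"%nm)[:,:,::-1]
    q={"g1":(175,250,215,285),"i1_t":(130,235,180,275),"j1_t":(110,230,165,270)}[nm]
    c,mx=bc(im,q+(8,)); c=(c+.5)/7-.5+[160,190]
    print(nm,c,mx,[np.round(proj(t,[np.array(P)-.085*(np.sin(a)*U+[0,0,np.cos(a)])-[0,0,.022]+.014*V])[0],2) for a in(0,.2,.36,.4)])
for tag in("k1","k2"):
    z=np.load(tag+".npz");P=z["P"];c,mx=bc(z["top"],(173,220,186,230,5)); 
    print(tag,c,mx,[np.round(proj(t,[np.array(P)-.085*(np.sin(a)*U+[0,0,np.cos(a)])-[0,0,.022]+.014*V])[0],2) for a in(.34,.36,.38,.4)])
E
python3 blue.py
```

```text
lat -0.08 ax 0.22 z 2.17 | torque about gauge x -0.264, y 0.042 [0.48020118 0.29170661 0.2382745 ] [3.14151186e+00 2.58719099e-04 1.37570849e+00] 0.0153 19.4
rel y 0.0596 x -0.0014
P [0.4801841  0.29178639 0.23828325] 20.2
pics/k2_t.png scale 14
pics/k2_s.png scale 10
ref [-0.43 -0.36 -0.31 -0.23 -0.16 -0.1  -0.14 -0.26 -0.44] -0.2567427262664044
i1 [-1.1  -1.35 -1.43 -1.35 -1.26 -1.17 -1.07 -1.   -1.21] 0.19683800814451885
k1 [-0.71 -0.7  -0.67 -0.63 -0.56 -0.57 -0.64 -0.76 -0.79] 0.3555400917815491
k2 [ 0.09  0.07 -0.03 -0.18 -0.19 -0.21 -0.17 -0.13 -0.05] 0.37459687201909614
g1 [187.06107447 227.26962658] 32.0 [array([186.29, 226.97]), array([192.15, 228.11]), array([196.57, 228.95]), array([197.62, 229.15])]
i1_t [181.53804815 226.36488146] 32.0 [array([174.83, 224.79]), array([180.64, 225.92]), array([185.  , 226.75]), array([186.04, 226.95])]
j1_t [179.25564692 225.73424807] 29.0 [array([168.47, 223.57]), array([174.24, 224.7 ]), array([178.55, 225.52]), array([179.58, 225.72])]
k1 [179.32978723 225.60283688] 13.875 [array([178.06, 225.43]), array([178.58, 225.53]), array([179.1 , 225.62]), array([179.61, 225.72])]
k2 [178.94071146 225.65217391] 13.0 [array([177.11, 225.24]), array([177.63, 225.34]), array([178.14, 225.44]), array([178.65, 225.53])]
```

View pics/k2_t.png

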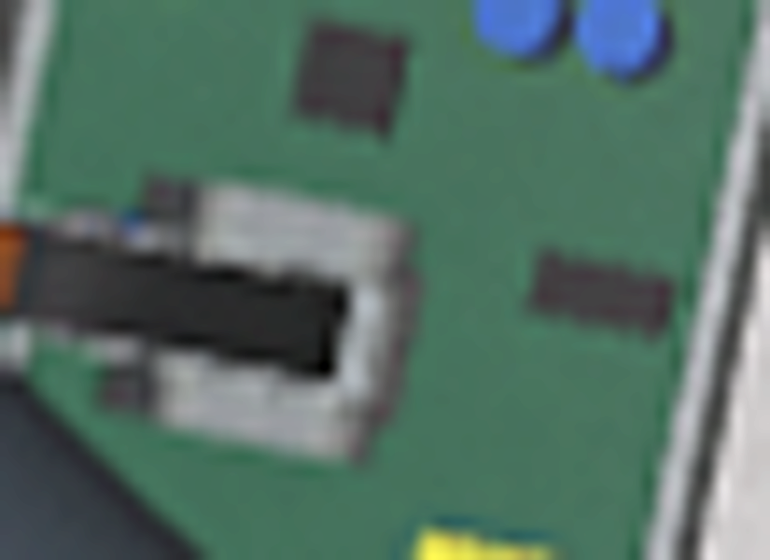

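Emit:
step_arm --motion "0 0 0 0 210; 0 0 0 0 213; 0 0 0 0 220; 0 0 0 0 235; 0 0 0 0 255; 0 0 0 0 255; 0 0 0 0 255; 0 0 0 0 255; 0 0 0 0 255; 0 0 0 0 255; 0 0 0 0 255; 0 0 0 0 255"

```text
time_s: 21.3
position: [0.4802, 0.2919, 0.2383]
tool_rot: [3.142, 0.0, 1.376]
force: [-0.2, 0.0, 1.7]
gripper_width: 0.0153
```

```bash
sed -i 's/for tag in("k1","k2")/for tag in("k1","k2","k3")/' blue.py; python3 f.py; python3 roll2.py 8 k3; python3 r3.py k1 k2 k3|tail -3;python3 blue.py|tail -3
```

```text
lat 0.14 ax -0.14 z 2.05 | torque about gauge x -0.259, y 0.030 [0.48020074 0.2918438  0.23831566] [3.14153008e+00 2.35005724e-05 1.37574243e+00] 0.0152 21.55
rel y 0.0597 x -0.0014
P [0.48019583 0.29184461 0.23830827] 22.35
pics/k3_t.png scale 14
pics/k3_s.png scale 10
k1 [-0.71 -0.7  -0.67 -0.63 -0.56 -0.57 -0.64 -0.76 -0.79] 0.3555400917815491
k2 [ 0.09  0.07 -0.03 -0.18 -0.19 -0.21 -0.17 -0.13 -0.05] 0.37459687201909614
k3 [ 0.07 -0.02 -0.14 -0.21 -0.16 -0.16 -0.14 -0.1  -0.01] 0.37427627615945436
k1 [179.32978723 225.60283688] 13.875 [array([178.06, 225.43]), array([178.58, 225.53]), array([179.1 , 225.62]), array([179.61, 225.72])]
k2 [178.94071146 225.65217391] 13.0 [array([177.11, 225.24]), array([177.63, 225.34]), array([178.14, 225.44]), array([178.65, 225.53])]
k3 [178.87924528 225.63773585] 13.375 [array([177.09, 225.24]), array([177.61, 225.33]), array([178.12, 225.43]), array([178.63, 225.53])]
```

View pics/k3_s.png

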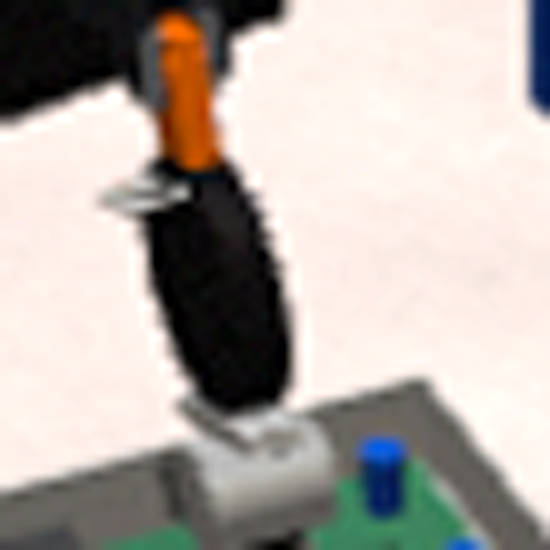

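```bash
python3 -c "
from h import *
print(order.hand_in())"
```

```text
the job is handed in; nothing more can be done
None
```

I lifted the gauge off its hook, stood it level across the crown and rocked it about 0.38 rad toward the mark. I handed it in at about 22 s, still gripped at full force. No camera could see the dial in its final place, so I never saw the pointer on the mark directly; that rests on the angle estimates below.

- **Grip and rocking:** the tool could only turn about its own vertical axis. I therefore gripped the orange block with the jaws closing along the gauge's x, not along y as suggested. This let the block pivot between the pads on a lightened grip while the foot rolled on the crown. I then tightened to full grip, and the roll did not change.
- **Mark angle:** I turned the dial to the side camera before placing it and read 0.376 to 0.387 rad, depending on whether I referenced the hub or the plumb pointer.
- **Final roll:** my estimates disagree slightly.

| Method | Roll (rad) |
|---|---|
| Disc edge, top view | 0.374 |
| Blue pointer, top view | about 0.38 |
| Height change of the hand | about 0.378 |
| No-slip rolling from the sideways travel | about 0.394 |

- **Contact:** the foot was on the crown with about 5 N on the stud and almost no sideways force. The gauge and pointer had been still for over 2 s.
- **Other things on the bench:** I saw no sign of touching any of them, but I did not check each one at the end.

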